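# Hold a firebrick blank home in the mandrel-holder drilling jig

### The arm

A 7-joint arm with a two-finger parallel gripper is mounted at the origin on the work surface. World frame = base frame: x ahead of the robot, y to its left, z up, the work surface at z = 0. Lengths are in m, angles in rad, forces in N, time in s.
With the tool pointing down it reaches from about 0.425 to 0.875 m from the base axis. Payload 4.7 kg.
Tool frame: the origin (TCP) lies on the front face of the gripper's body, between the roots of the fingers; the fingertips stand 73 mm ahead of it and the grasp point (between the pads) lies 54 mm ahead of it; z points along the fingers, y is the direction in which the jaws open and shut (so a half turn about z gives the same grasp; the last joint's range is limited). The gripper opens to 85 mm and grips with 20 to 120 N. Pads are 22 mm wide; open, the fingers measure 114 mm over their backs; the gripper's body (76 mm by 85 mm) begins 54 mm behind the grasp point. The pads swing forward as they close: fully open they stand 13 mm farther back than shut.
Start: joints at [1.215, 0.321, -0.07, 1.45, 0.023, 1.371, -0.057], TCP at [0.235, -0.606, 0.304] pointing down, gripper open.
Joint ranges: [-2.86, 2.86], [-0.3, 2.09], [-1.38, 1.24], [0.06, 2.45], [-1.56, 4.7], [0.09, 2.05], [-2.69, 2.69]. Speed limits (rad/s): [2.57, 2.57, 3.14, 3.14, 3.14, 3.14, 3.14].

### API

Orientations are given as [roll, pitch, yaw] about the fixed x, y, z axes, in that order (R = Rz(yaw) Ry(pitch) Rx(roll)).
In Python, from cell import sense, camera, sign_off gives the robot as it stands. The module is installed in compiled form; this text tells all that it offers.
- The arm moves only by the tool drive_tool, never from a script. Its arguments are lists of equal length, an entry for each row: "xyz": the shift along the tool's x, y, z in mm, a list of three; "twist": the turn, a rotation vector about the tool's x, y, z in rad, a list of three; "gripper": the opening, from 0 (shut) to 1 (fully open). A call has 1 to 8 rows; each row shifts and turns the commanded pose from where the row before left it, along the tool's axes as they then stand; what a row does not reach is not made up. A row lasts 1/10 s, in which the tool goes at most 50 mm and 8.59 degrees, less where a joint would pass 70% of its speed; a pose out of reach is approached as far as the arm can. A call is refused whole if a number of a shift passes 50 or a number of a turn 0.15, either way. A call with a gripper value outside its range is refused whole. The fingers move at their own pace and stop on an object; the grip force is fixed at half the most. Time passes only in rows, so rows that do not move let the fingers close. It gives the time, the measured TCP pose, the force and the opening at its end, in the units of the state.
- sense(): the state, without advancing time (a new reading comes with each control period).
- camera(name): name is "scene" or "top" or "wrist"; returns a dict with "image" (420x560x3 uint8, red, green, blue), "intrinsics" (3x3 intrinsics, pixels), "position" and "rotation" of the camera in the world; the wrist camera has in their place "mount" (4x4, takes a point from camera to tool coordinates, whose origin is the TCP and whose axes are the flange's). Camera axes: x right, y up, looking along -z (the intrinsics and any distortion apply to the point x, -y, -z); pixel columns grow to the right and rows downward; lengths in m; the calibration is good to about 2 mm. A picture is of the moment at which its call begins: read the wrist's pose just before it. There is no depth.
- sign_off(): hands the job in, once; it reports no verdict.
The state is a dict: "clock": time; "qpos": joint angles; "dq": joint speeds; "effort": joint torques, N m; "eef_pos": TCP position; "eef_rot": TCP orientation; "contact_force": force on the tool from outside, world axes, zero at the start; "wrist_torque": the same for the moment, N m; "opening": finger opening in m.
Only numpy, scipy, OpenCV 4.12 (cv2) and the standard library are available. Lean on these libraries where they do the work, as an engineer would, in place of code of your own. Each camera call takes 0.05 s, during which the arm holds its last target.

### The job

Stand the small soft-firebrick blank on the base of the drilling jig and slide it in under the drill-bush plate until its long side bears on the long low back fence and its end bears on the tall end stop, both at once and square. Finish while still holding it: keep it firmly pressed into that corner with the gripper, flat on the base plate, so that the mandrel holes can be drilled. Leave the mandrel holder, tin cup, glass chunk and marver paddle where they are.

Things in the scene. Friction and masses are not known exactly. Their poses are not given: they have to be found in the camera images.
- brick: the blank: a plain cream insulating-firebrick half soap, 57 (its x) x 115 (its y) x 64 mm high (z), about 0.24 kg, loose, standing on the ledge on its 57 x 115 face. Origin at the centre of its underside. The two ends are alike, so a half turn about z makes no difference. It rubs on plate and fences (friction about 0.6), so part of a push may go into rubbing
- jig: fixed drilling jig: aluminium base plate 180 (x) x 220 (y) x 12 mm thick on the ledge, steel fences bolted on top. Origin at the centre of its underside; x from the open side to the back fence, y to the end stop, z up. The blank is home with its long side on the back fence, its end on the end stop, standing on the plate: its origin is then at x = +31.5, y = +17.5, z = +12 mm here, its length along y
- bush_plate: dark steel plate with two drill bushes (fixed), overhanging the corner from the top of the end stop: x = +2 to +58, y = +39 to +97, underside at z = 81 mm (5 mm above the top of a blank standing on the plate), bush tops at z = 91 mm. Same origin and axes as the jig. So the blank is put down with its end short of y = +39 and slid in under it
- back_fence: the low long steel fence bolted on the jig (fixed): its bearing face is at x = +60 mm of the jig frame and looks to -x; it runs from y = -80 to +63, is 18 thick (x = +60 to +78) and rises 25 mm above the base plate (top at z = 37 mm), so fingers can pass above it. Same origin and axes as the jig
- end_stop: the tall short steel stop block bolted on the jig (fixed): its bearing face is at y = +75 mm of the jig frame and looks to -y; it spans x = -12 to +60, is 22 thick (y = +75 to +97) and rises 69 mm above the base plate (top at z = 81). Same origin and axes as the jig
- mandrel_holder: bystander: squat round steel block, diameter 80 mm, 35 mm high, with two bead mandrels standing in it (115 mm high in all). Origin at the centre of its underside
- tin_cup: bystander: blue enamel tin cup, diameter 78 mm, 76 mm high, ear handle at its +x reaching 64 mm from the axis. Origin at the centre of its underside
- cullet: bystander: one frosted green glass chunk, about 68 mm across and 43 mm high. Origin at the centre of its underside
- marver_paddle: bystander: graphite marver paddle lying flat, blade 110 x 75 x 16 mm (its x = +20 to +130), wooden handle diameter 22 mm out to x = -130. Origin under its neck
Things that resemble listed ones, but are neither listed nor needed, are in the scene too. What is shaped like the brick but red or turquoise is not meant.

How it is judged:
By the outcome, as a careful person would: the job done as asked, in the order asked, and still so for the second after the job is handed in, while the arm keeps its last pose, push and grip.
It also fails if it takes over 48 s, if anything falls off the work surface, if the arm or the gripper's body presses on something with over 40 N, if the wrist force passes 120 N, or if a joint passes its speed limit or range.

## Working session

There is one attempt and no reset: what is moved stays moved. The work goes in short steps, Python scripts to look and compute and a tool call to move; the robot and the scene stay as the last step left them, time stands still between calls to the robot, and variables do not carry over. Pictures are saved under pics/ and viewed, and the job is handed in when it is done.

Besides the shell and the picture viewer there is one more tool, called after ">>>" as name(argument=value, ...) on one line, values as JSON. drive_tool: Moves the arm, as the interface text tells. Its arguments: {"type":"object","properties":{"xyz":{"type":"array"},"twist":{"type":"array"},"gripper":{"type":"array"}},"required":["xyz","twist","gripper"]}

```bash
mkdir -p pics; ls
python3 - <<'E'
from cell import sense,camera
import cv2,numpy as np
print(sense())
for n in ["scene","top","wrist"]:
    c=camera(n); cv2.imwrite(f"pics/{n}0.png",c["image"][:,:,::-1])
    np.savez(f"{n}0.npz",**c)
    print(n,{k:v for k,v in c.items() if k!="image"})
E
```

```text
pics
{'clock': 0.0, 'qpos': array([ 1.21512524,  0.32184578, -0.07005977,  1.45171834,  0.02259003,
        1.37080068, -0.05687694]), 'dq': array([-0.0015146 , -0.00104906,  0.00054791, -0.00119427,  0.0011059 ,
       -0.00166838,  0.00013939]), 'effort': array([ 2.99252715e-04, -4.93578029e+01, -3.81922396e-01, -3.14330864e+01,
        1.30204554e-02,  1.13155684e-02, -1.50927241e-05]), 'eef_pos': array([ 0.23470997, -0.60569869,  0.30278662]), 'eef_rot': array([-3.13960947e+00,  9.87586260e-05,  3.69800108e-01]), 'contact_force': array([ 0.39459   , -0.52659368, -0.60371676]), 'wrist_torque': array([ 0.0115571 , -0.00102242,  0.00294011]), 'opening': 0.08536510900525775}
scene {'intrinsics': array([[436.87665083,   0.        , 286.29607097],
       [  0.        , 436.87665083, 214.95910695],
       [  0.        ,   0.        ,   1.        ]]), 'position': array([ 1.06445692, -0.44854755,  0.83794444]), 'rotation': array([ 0.640144  , -0.00766412,  1.02208381])}
top {'intrinsics': array([[436.50774313,   0.        , 284.17655168],
       [  0.        , 436.50774313, 212.84239234],
       [  0.        ,   0.        ,   1.        ]]), 'position': array([ 0.36549569, -0.15239195,  1.13131471]), 'rotation': array([ 0.17946324, -0.01148481, -1.54977274])}
wrist {'intrinsics': array([[361.11395487,   0.        , 274.21786288],
       [  0.        , 361.11395487, 205.9454216 ],
       [  0.        ,   0.        ,   1.        ]]), 'mount': array([[-6.59692944e-04,  9.55628008e-01,  2.94575416e-01,
         7.58791468e-02],
       [ 9.99999782e-01,  6.42468005e-04,  1.55248464e-04,
         9.27934364e-04],
       [-4.08954999e-05,  2.94575454e-01, -9.55628223e-01,
        -6.96570717e-02],
       [ 0.00000000e+00,  0.00000000e+00,  0.00000000e+00,
         1.00000000e+00]])}
```

View pics/scene0.png

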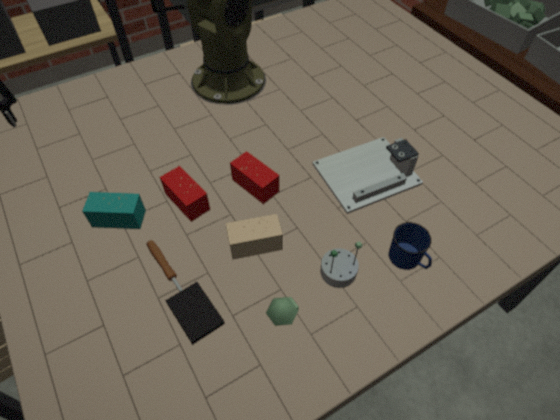

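View pics/top0.png

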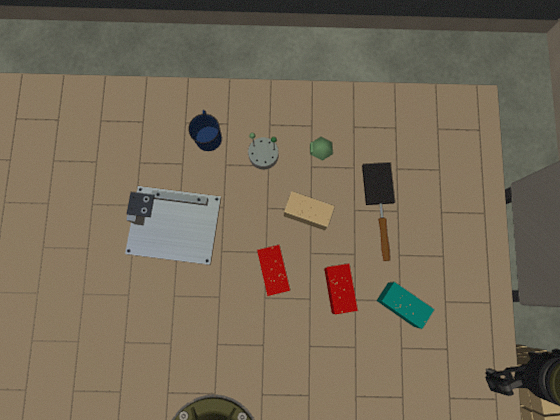

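View pics/wrist0.png

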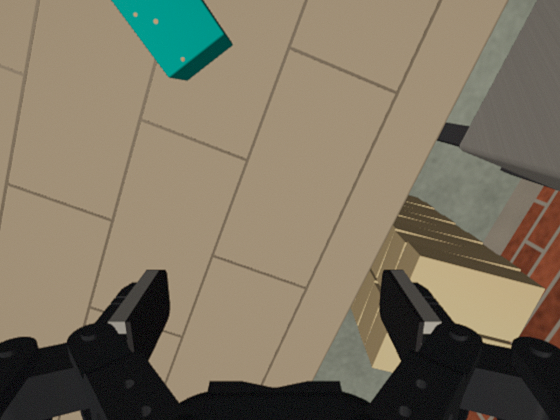

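The scene shows one cream blank at (255,236), and in the top view at (309,210). Three things could be taken for it:
- a red block, top (274,270)
- a red block, top (341,289)
- a turquoise block, top (406,305)

I choose the cream block. The jig is at top (175,225), with its bush plate at the left end, top (140,207). Next I check close crops.

```bash
cat > h.py <<'E'
import numpy as np,cv2
from scipy.spatial.transform import Rotation as R
def cam(n):
    c=np.load(n+".npz"); return dict(K=c["intrinsics"],p=c["position"],R=R.from_euler("xyz",c["rotation"]).as_matrix(),im=c["image"])
def wcam(c,st):
    T=np.eye(4);T[:3,:3]=R.from_euler("xyz",st["eef_rot"]).as_matrix();T[:3,3]=st["eef_pos"]
    M=T@c["mount"]; return dict(K=c["intrinsics"],p=M[:3,3],R=M[:3,:3],im=c["image"])
def ray(c,uv):
    d=np.linalg.inv(c["K"])@[uv[0],uv[1],1]; d=c["R"]@[d[0],-d[1],-d[2]]; return c["p"],d/np.linalg.norm(d)
def onz(c,uv,z):
    p,d=ray(c,uv); return p+d*(z-p[2])/d[2]
def tri(cs,uvs):
    A=np.zeros((3,3));b=np.zeros(3);L=[]
    for c,uv in zip(cs,uvs):
        p,d=ray(c,uv);P=np.eye(3)-np.outer(d,d);A+=P;b+=P@p;L.append((p,P))
    x=np.linalg.solve(A,b); return x,[1e3*np.linalg.norm(P@(x-p)) for p,P in L]
def proj(c,X):
    q=c["R"].T@(np.asarray(X)-c["p"]); q=np.array([q[0],-q[1],-q[2]]); u=c["K"]@q; return u[:2]/u[2]
E
python3 - <<'E'
from h import *
t=cam("top0");s=cam("scene0")
def crop(im,x,y,w,h,k,n): cv2.imwrite("pics/"+n,cv2.resize(im[y:y+h,x:x+w,::-1],None,fx=k,fy=k,interpolation=cv2.INTER_CUBIC))
crop(t["im"],270,180,80,60,8,"tb.png");crop(s["im"],210,205,90,60,8,"sb.png")
crop(t["im"],115,175,120,95,6,"tj.png");crop(s["im"],305,130,125,85,6,"sj.png")
E
```

```text
(no output)
```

View pics/tb.png

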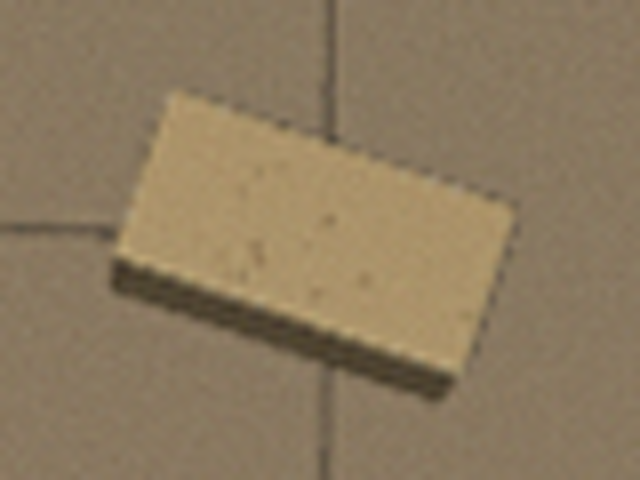

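View pics/sb.png

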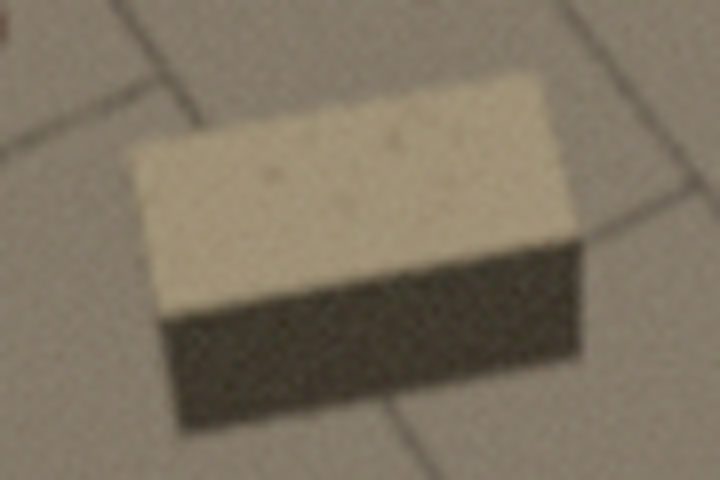

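View pics/tj.png

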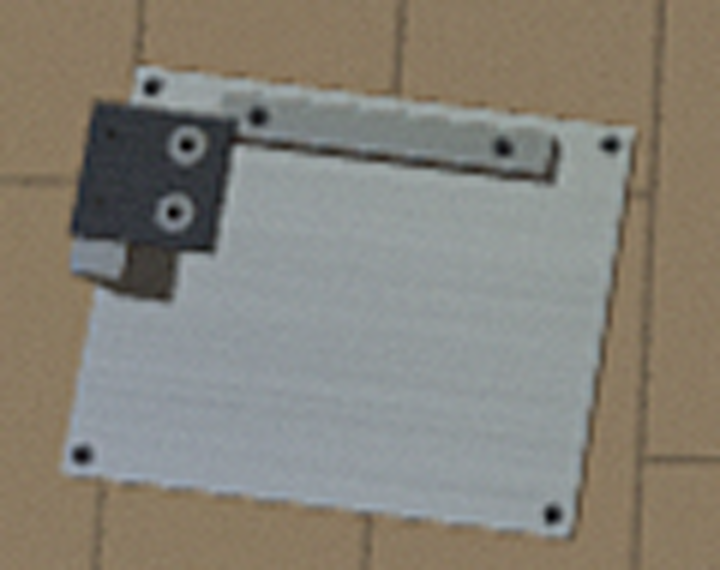

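View pics/sj.png

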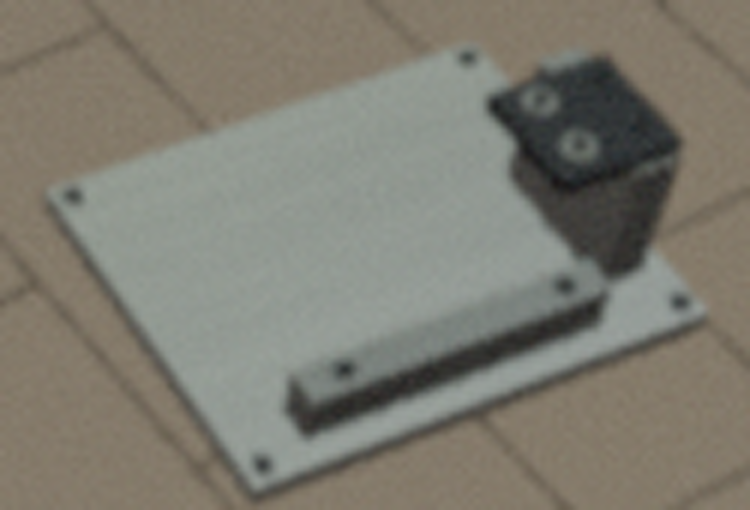

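The crops confirm it: the cream blank is standing on its 57x115 face. The jig's four plate holes and two bushes show clearly in both views, so I can triangulate.

Run:
```python
from h import *
t=cam("top0");s=cam("scene0")
f=lambda p,k,o:(np.array(p)+.5)/k-.5+o
def go(name,T,ko,S,ks):
    X=[]
    for a,b in zip(T,S):
        x,r=tri([t,s],[f(a,*ko),f(b,*ks)]); X.append(x); print(name,x.round(4),np.round(r,1))
    return np.array(X)
B=go("brick",[(175,92),(516,207),(458,378),(116,258)],(8,[270,180]),[(580,240),(163,318),(130,148),(535,72)],(8,[210,205]))
H=go("hole",[(152,87),(611,145),(553,514),(82,455)],(6,[115,175]),[(680,301),(262,464),(73,195),(467,58)],(6,[305,130]))
U=go("bush",[(187,145),(173,212)],(6,[115,175]),[(579,146),(540,99)],(6,[305,130]))
F=go("fence screws",[(258,117),(504,147)],(6,[115,175]),[(565,285),(344,370)],(6,[305,130]))
for n,X in (("brick",B),("plate",H)):
    e=X[[1,2,3,0]]-X; print(n,X.mean(0).round(4),"sides",np.linalg.norm(e[:,:2],axis=1).round(4))
# +y dir angles
a=lambda v:np.degrees(np.arctan2(v[1],v[0]))
print("brick long yaw(y axis)",a(B[0]-B[1])-90,a(B[3]-B[2])-90," jig",a(H[0]-H[1])-90,a(H[3]-H[2])-90,a(H[0]-H[3]),a(H[1]-H[2]))
Z=[onz(t,f(p,8,[270,180]),.064) for p in [(175,92),(516,207),(458,378),(116,258)]];print("top-only brick",np.mean(Z,0),)
Z=[onz(s,f(p,8,[210,205]),.064) for p in [(580,240),(163,318),(130,148),(535,72)]];print("scene-only brick",np.mean(Z,0),)
Z=[onz(t,f(p,6,[115,175]),.012) for p in [(152,87),(611,145),(553,514),(82,455)]];print("top-only jig",np.mean(Z,0))
Z=[onz(s,f(p,6,[305,130]),.012) for p in [(680,301),(262,464),(73,195),(467,58)]];print("sc-only jig",np.mean(Z,0))
```

```text
brick [ 0.6154 -0.1776  0.0635] [0. 0.]
brick [ 0.5808 -0.2846  0.065 ] [0. 0.]
brick [ 0.5266 -0.2669  0.0641] [0.1 0.1]
brick [ 0.5618 -0.1601  0.0651] [0.2 0.2]
hole [0.622  0.2166 0.0158] [0.8 0.8]
hole [0.6011 0.016  0.0153] [0.7 0.7]
hole [0.4409 0.0328 0.0157] [0.5 0.5]
hole [0.4613 0.2336 0.0146] [1. 1.]
bush [0.5807 0.1751 0.0927] [0.7 0.7]
bush [0.5529 0.1782 0.0936] [0.8 0.8]
fence screws [0.6044 0.1625 0.0402] [0.8 0.8]
fence screws [0.5939 0.0576 0.0404] [0.6 0.6]
brick [ 0.5712 -0.2223  0.0644] sides [0.1124 0.057  0.1125 0.0564]
plate [0.5313 0.1247 0.0154] sides [0.2017 0.1611 0.2018 0.1617]
brick long yaw(y axis) -17.923480874156866 -18.245378010097212  jig -5.950557099313414 -5.804542624704851 -6.0314566987505085 -5.9860373471956745
top-only brick [ 0.57122795 -0.22232555  0.064     ]
scene-only brick [ 0.57087183 -0.22216157  0.064     ]
top-only jig [0.53222427 0.12623115 0.012     ]
sc-only jig [0.52896165 0.12626829 0.012     ]
```

```bash
cat > plan.py <<'E'
from h import *
import sys
from cell import sense
def plan(tp,tyaw,n,p=None,r=None,dec=1):
    st=sense()
    p=np.array(st["eef_pos"]) if p is None else p; Rr=R.from_euler("xyz",st["eef_rot"]) if r is None else r
    Rt=R.from_euler("xyz",[np.pi,0,np.radians(tyaw)]);tp=np.array(tp)
    X=[];W=[]
    for i in range(n):
        k=n-i
        d=np.round(Rr.inv().apply((tp-p)/k)*1e3,dec); w=np.round((Rr.inv()*Rt).as_rotvec()/k,3)
        X.append(d.tolist());W.append(w.tolist()); p=p+Rr.apply(d/1e3); Rr=Rr*R.from_rotvec(w)
    for j in range(0,n,8): print("xyz",X[j:j+8],"\ntwist",W[j:j+8])
    print("end",p,Rr.as_euler("xyz")); return p,Rr
def show():
    s=sense();print({k:np.round(s[k],4).tolist() for k in("clock","eef_pos","eef_rot","contact_force","opening")})
E
python3 -c "
from plan import *
plan([.567,-.2345,.25],71.9,16)"
```

```text
xyz [[27.7, -14.1, 3.3], [28.5, -12.6, 3.3], [29.1, -11.0, 3.3], [29.7, -9.4, 3.3], [30.2, -7.7, 3.3], [30.5, -6.1, 3.4], [30.8, -4.4, 3.3], [31.0, -2.6, 3.4]] 
twist [[-0.0, -0.0, -0.055], [-0.0, -0.0, -0.055], [-0.0, -0.0, -0.055], [-0.0, -0.0, -0.055], [-0.0, -0.0, -0.055], [-0.0, -0.0, -0.055], [-0.0, -0.0, -0.056], [-0.0, -0.0, -0.055]]
xyz [[31.1, -0.9, 3.3], [31.1, 0.8, 3.4], [31.1, 2.5, 3.3], [30.9, 4.3, 3.4], [30.6, 6.0, 3.3], [30.2, 7.6, 3.4], [29.7, 9.3, 3.3], [29.2, 10.9, 3.3]] 
twist [[-0.0, -0.0, -0.056], [-0.0, -0.0, -0.055], [-0.0, -0.0, -0.056], [-0.0, -0.0, -0.055], [-0.0, -0.0, -0.056], [-0.0, -0.0, -0.055], [-0.001, -0.001, -0.056], [-0.0, -0.0, -0.055]]
end [ 0.56697122 -0.2344396   0.25003879] [-3.14151455e+00 -4.77890654e-06  1.25482984e+00]
```

>>> drive_tool(xyz=[[28,-14,3],[28.5,-12.5,3],[29,-11,3],[30,-9.5,3],[30,-7.5,3],[30.5,-6,4],[31,-4.5,4],[31,-2.5,4]], twist=[[0,0,-0.055],[0,0,-0.055],[0,0,-0.055],[0,0,-0.055],[0,0,-0.055],[0,0,-0.055],[0,0,-0.056],[0,0,-0.055]], gripper=[1,1,1,1,1,1,1,1])

```text
clock: 0.95
eef_pos: [0.4032, -0.4185, 0.2766]
eef_rot: [3.141, 0.0, 0.815]
contact_force: [-0.4, 0.3, 0.7]
opening: 0.085
```

>>> drive_tool(xyz=[[31,-1,3],[31,1,3],[31,2.5,3],[31,4.5,4],[30.5,6,4],[30,7.5,4],[29.5,9.5,4],[29,11,3]], twist=[[0,0,-0.056],[0,0,-0.055],[0,0,-0.056],[0,0,-0.055],[0,0,-0.056],[0,0,-0.055],[0,0,-0.056],[0,0,-0.055]], gripper=[1,1,1,1,1,1,1,1])

```text
clock: 1.75
eef_pos: [0.5689, -0.2336, 0.2484]
eef_rot: [-3.141, -0.0, 1.259]
contact_force: [0.6, -0.4, 0.6]
opening: 0.0852
```

>>> drive_tool(xyz=[[0,0,0],[0,0,0],[0,0,0]], twist=[[0,0,0],[0,0,0],[0,0,0]], gripper=[1,1,1])

```text
clock: 2.05
eef_pos: [0.5673, -0.2366, 0.2487]
eef_rot: [-3.141, 0.001, 1.254]
contact_force: [-0.7, 0.6, -1.0]
opening: 0.0853
```

Run:
```python
from plan import *
from cell import *
import pickle
show()
st=sense();c=camera("wrist");pickle.dump((c,st),open("w1.pkl","wb"))
cv2.imwrite("pics/w1.png",c["image"][:,:,::-1])
w=wcam(c,st)
Rb=R.from_euler("z",-18.1,degrees=True).as_matrix()
for z in(.064,):
  for x,y in((1,1),(1,-1),(-1,-1),(-1,1)):
    print((x,y),proj(w,np.array([.571,-.2223,z])+Rb@[.0285*x,.0575*y,0]).round(1))
```

```text
{'clock': 2.05, 'eef_pos': [0.5673, -0.2366, 0.2487], 'eef_rot': [-3.1412, 0.001, 1.254], 'contact_force': [-0.7491, 0.5838, -1.0401], 'opening': 0.0853}
(1, 1) [313.4  98.4]
(1, -1) [308.8 254.4]
(-1, -1) [234.7 254.5]
(-1, 1) [228.9  98.5]
```

View pics/w1.png

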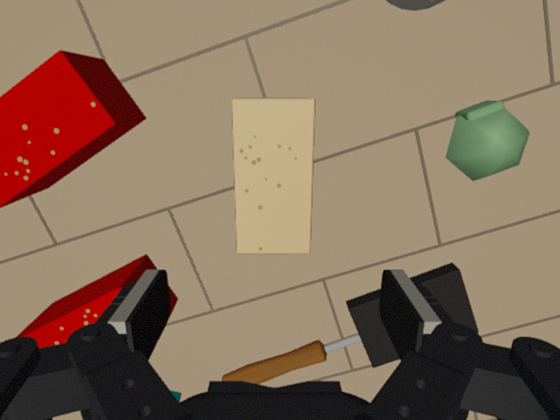

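Run:
```python
from plan import *
import pickle
c,st=pickle.load(open("w1.pkl","rb"));w=wcam(c,st)
im=cv2.cvtColor(c["image"][:,:,::-1].copy(),cv2.COLOR_BGR2HSV)
m=cv2.inRange(im,(15,60,170),(30,160,255));m[:, :200]=0;m[:,340:]=0
cs,_=cv2.findContours(m,cv2.RETR_EXTERNAL,cv2.CHAIN_APPROX_NONE);k=max(cs,key=cv2.contourArea)
q=cv2.boxPoints(cv2.minAreaRect(k));print(cv2.contourArea(k),q)
ap=cv2.approxPolyDP(k,6,True)[:,0];print(ap)
P=np.array([onz(w,p,.064) for p in ap]);print(P,P.mean(0))
e=np.roll(P,-1,0)-P;print(np.linalg.norm(e,axis=1),np.degrees(np.arctan2(e[:,1],e[:,0])))
Rr=R.from_euler("xyz",st["eef_rot"])
print("brick centre in tool",Rr.inv().apply(P.mean(0)-st["eef_pos"])*1e3)
for p in((145,118),(177,300),(150,256)): print("red",p,Rr.inv().apply(onz(w,p,.064)-st["eef_pos"])*1e3)
t=cam("top0")
for p in((259,250),(289,292),(351,266),(334,312),(327,268)): print("red top view",Rr.inv().apply(onz(t,p,.064)-st["eef_pos"])*1e3)
```

```text
11789.0 [[231.  98.]
 [313.  98.]
 [313. 253.]
 [231. 253.]]
[[233  98]
 [236 251]
 [307 253]
 [313  99]]
[[ 0.56449588 -0.15931423  0.064     ]
 [ 0.52799452 -0.26564179  0.064     ]
 [ 0.57923943 -0.28421244  0.064     ]
 [ 0.61559981 -0.17678524  0.064     ]] [ 0.57183241 -0.22148842  0.064     ]
[0.11241841 0.05450605 0.11341377 0.05400786] [-108.94691476  -19.92002231   71.30082213  161.12587766]
brick centre in tool [ 15.94539776  -0.33791559 184.72272632]
red (145, 118) [ 59.6384563  -87.48395147 184.7151435 ]
red (177, 300) [-82.43452967 -76.92373587 184.85387197]
red (150, 256) [-43.84729447 -94.63762741 184.82240077]
red top view [  97.38410332 -138.84644284  184.69859022]
red top view [  -5.16561572 -209.95211434  184.8316456 ]
red top view [-127.1376076  -101.06071235  184.90900485]
red top view [-122.15135801 -218.70591567  184.95317374]
red top view [ -73.45438447 -125.08664926  184.86496319]
```

>>> drive_tool(xyz=[[2,0,18],[0,0.5,18],[0,0,18],[0,0,18],[0,0,18],[0,0,18],[0,0,18],[0,0,18]], twist=[[0,0,0],[0,0,0],[0,0,0],[0,0,0],[0,0,0],[0,0,0],[0,0,0],[0,0,0]], gripper=[1,1,1,1,1,1,1,1])

```text
clock: 2.9
eef_pos: [0.5682, -0.2358, 0.1044]
eef_rot: [3.141, 0.001, 1.252]
contact_force: [-0.3, 0.4, -0.3]
opening: 0.0851
```

>>> drive_tool(xyz=[[0,0,0],[0,0,0],[0,0,0],[0,0,0],[0,0,0],[0,0,0],[0,0,0],[0,0,0]], twist=[[0,0,0],[0,0,0],[0,0,0],[0,0,0],[0,0,0],[0,0,0],[0,0,0],[0,0,0]], gripper=[0.6,0,0,0,0,0,0,0])

```text
clock: 3.7
eef_pos: [0.5693, -0.2346, 0.1058]
eef_rot: [3.14, 0.001, 1.255]
contact_force: [-0.6, -0.5, 5.3]
opening: 0.0562
```

Run:
```python
from plan import *
from cell import *
import pickle
show()
st=sense();c=camera("wrist");pickle.dump((c,st),open("w2.pkl","wb"))
cv2.imwrite("pics/w2.png",c["image"][:,:,::-1])
c=camera("scene");cv2.imwrite("pics/s2.png",cv2.resize(c["image"][140:320,160:400,::-1],None,fx=3,fy=3))
```

```text
{'clock': 3.7, 'eef_pos': [0.5693, -0.2346, 0.1058], 'eef_rot': [3.1404, 0.0007, 1.2546], 'contact_force': [-0.6337, -0.4528, 5.3482], 'opening': 0.0562}
```

View pics/w2.png

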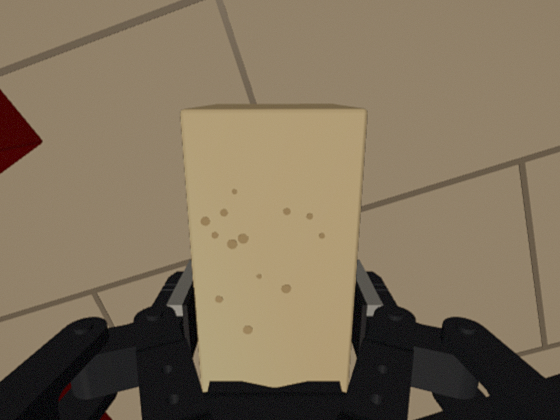

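View pics/s2.png

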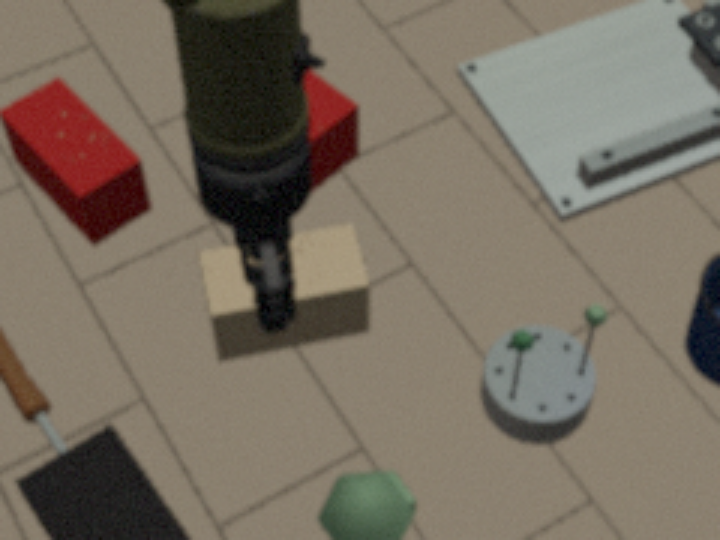

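Run:
```python
from plan import *
import pickle
c,st=pickle.load(open("w2.pkl","rb"));w=wcam(c,st)
Rr=R.from_euler("xyz",st["eef_rot"])
for p in((182,111),(366,111)): print("front corner in tool",Rr.inv().apply(onz(w,p,.064)-st["eef_pos"])*1e3)
# fingertip z: scene ray cut with plane tool y = 28+~12
s=cam("scene0");p,d=ray(s,(251.7,247.3)); n=Rr.apply([0,1,0])
for off in(.035,.04,.045):
    X=p+d*((n@(st["eef_pos"]+n*off-p))/(n@d));print(off,X)
Rj=R.from_euler("z",-5.95,degrees=True)
J=np.array([.531,.1255,0])
for nm,q in(("home",[31.5,17.5,12]),("set",[24.5,-30,12])): print(nm,J+Rj.apply(np.array(q)/1e3), "tcp",J+Rj.apply((np.array(q)-[0,14,0])/1e3))
```

```text
front corner in tool [ 70.20426989 -26.3101418   41.71009974]
front corner in tool [70.16668382 28.63293567 41.77805455]
0.035 [ 0.60263811 -0.24541825  0.05090295]
0.04 [ 0.6072282  -0.24743719  0.05872549]
0.045 [ 0.6118183  -0.24945613  0.06654803]
home [0.56414436 0.13964042 0.012     ] tcp [0.56269311 0.12571584 0.012     ]
set [0.5522582  0.09312193 0.012     ] tcp [0.55080695 0.07919736 0.012     ]
```

Run:
```python
from plan import *
p,r=plan([.5693,-.2346,.175],71.9,4)
plan([.5508,.0792,.175],84.05,14,p,r)
```

```text
xyz [[-0.0, 0.0, -17.3], [-0.0, 0.0, -17.3], [-0.0, 0.1, -17.3], [-0.0, 0.0, -17.4]] 
twist [[0.0, 0.0, -0.0], [0.0, 0.0, -0.0], [0.001, 0.0, -0.0], [0.0, 0.001, -0.0]]
end [ 0.569282   -0.23456413  0.17504039] [ 3.14148349e+00 -3.79612720e-04  1.25458877e+00]
xyz [[20.9, -8.2, 0.0], [21.0, -7.9, 0.0], [21.1, -7.6, 0.0], [21.2, -7.3, 0.0], [21.4, -7.0, 0.0], [21.4, -6.6, 0.0], [21.6, -6.3, 0.0], [21.6, -6.0, 0.0]] 
twist [[0.0, -0.0, -0.015], [0.0, -0.0, -0.015], [0.0, -0.0, -0.015], [0.0, -0.0, -0.015], [0.0, -0.0, -0.015], [0.0, -0.0, -0.015], [0.0, -0.0, -0.015], [0.0, -0.0, -0.015]]
xyz [[21.7, -5.7, 0.0], [21.8, -5.3, 0.0], [21.9, -5.0, 0.0], [22.0, -4.7, 0.0], [22.0, -4.3, 0.1], [22.1, -4.0, 0.0]] 
twist [[0.0, -0.0, -0.015], [0.0, -0.0, -0.015], [0.0, -0.0, -0.016], [0.0, -0.0, -0.015], [0.0, -0.0, -0.016], [0.0, -0.0, -0.015]]
end [0.55076081 0.07916068 0.17503882] [ 3.14140606e+00 -3.48144685e-04  1.46658878e+00]
```

>>> drive_tool(xyz=[[0,0,-10],[0,0,-18],[0,0,-20],[0,0,-20],[0,0,0]], twist=[[0,0,0],[0,0,0],[0,0,0],[0,0,0],[0,0,0]], gripper=[0,0,0,0,0])

```text
clock: 4.3
eef_pos: [0.5705, -0.2341, 0.1756]
eef_rot: [3.137, 0.0, 1.255]
contact_force: [1.4, 1.1, -2.4]
opening: 0.056
```

>>> drive_tool(xyz=[[21,-8,0],[21,-8,0],[21,-7.5,0],[21,-7.5,0],[21.5,-7,0],[21.5,-6.5,0],[21.5,-6.5,0],[21.5,-6,0]], twist=[[0,0,-0.015],[0,0,-0.015],[0,0,-0.015],[0,0,-0.015],[0,0,-0.015],[0,0,-0.015],[0,0,-0.015],[0,0,-0.015]], gripper=[0,0,0,0,0,0,0,0])

```text
clock: 5.1
eef_pos: [0.558, -0.0531, 0.173]
eef_rot: [3.141, 0.0, 1.376]
contact_force: [0.9, -0.5, -3.4]
opening: 0.0561
```

>>> drive_tool(xyz=[[21.5,-5.5,0],[22,-5.5,0],[22,-5,0],[22,-4.5,0],[22,-4.5,0],[22,-4,0],[0,0,0],[0,0,0]], twist=[[0,0,-0.015],[0,0,-0.015],[0,0,-0.016],[0,0,-0.015],[0,0,-0.016],[0,0,-0.015],[0,0,0],[0,0,0]], gripper=[0,0,0,0,0,0,0,0])

```text
clock: 5.9
eef_pos: [0.55, 0.0803, 0.1728]
eef_rot: [-3.142, 0.0, 1.469]
contact_force: [0.9, -1.3, -2.7]
opening: 0.0561
```

Run:
```python
from plan import *
from cell import *
import pickle
show()
st=sense();c=camera("wrist");pickle.dump((c,st),open("w3.pkl","wb"))
cv2.imwrite("pics/w3.png",c["image"][:,:,::-1])
c=camera("scene");np.savez("scene3.npz",**c);cv2.imwrite("pics/s3.png",cv2.resize(c["image"][80:260,230:470,::-1],None,fx=3,fy=3))
```

```text
{'clock': 5.9, 'eef_pos': [0.55, 0.0803, 0.1728], 'eef_rot': [-3.1415, 0.0004, 1.4687], 'contact_force': [0.9329, -1.3302, -2.687], 'opening': 0.0561}
```

View pics/w3.png

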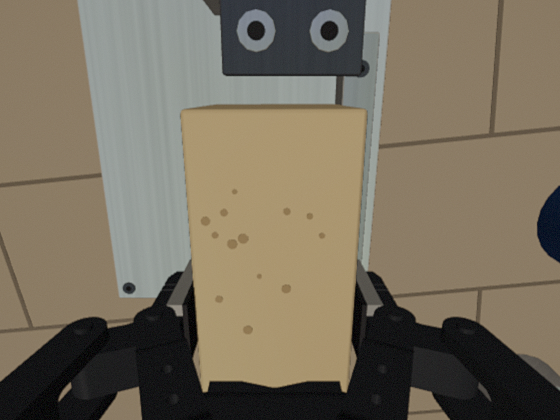

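View pics/s3.png

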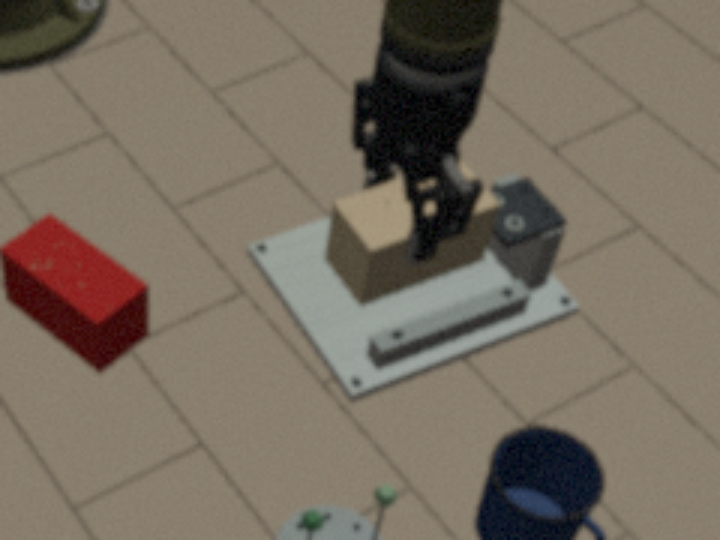

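Run:
```python
from plan import *
import pickle
c,st=pickle.load(open("w3.pkl","rb"));w=wcam(c,st)
Rr=R.from_euler("xyz",st["eef_rot"])
T=lambda p,z:(Rr.inv().apply(onz(w,p,z)-st["eef_pos"])*1e3).round(1)
cv2.imwrite("pics/w3c.png",cv2.resize(c["image"][0:130,190:400,::-1],None,fx=3.8,fy=3.8,interpolation=cv2.INTER_CUBIC))
print("bush",T((256,31),.091),T((329,31),.091))
print("plate front edge z.081",T((223,75),.081),T((362,75),.081))
print("plate corner hole",T((129,288),.012),"expect jig -80,-100")
print("fence inner edge top",T((343,85),.037),"screw",T((363,69),.037))
print("brick front top",T((182,109),st["eef_pos"][2]-.0418),T((366,109),st["eef_pos"][2]-.0418))
J=np.array([.531,.1255,0]);Rj=R.from_euler("z",-5.95,degrees=True)
print("tcp in jig (by fixed cams)",Rj.inv().apply(st["eef_pos"]-J)*1e3, "yaw err",np.degrees(st["eef_rot"][2])-84.05)
```

```text
bush [97.8 -5.8 81.8] [97.8 22.1 81.8]
plate front edge z.081 [ 82.5 -20.4  91.8] [82.5 38.1 91.8]
plate corner hole [ -58.  -103.3  160.9] expect jig -80,-100
fence inner edge top [ 79.6  38.2 135.8] screw [ 87.7  48.4 135.8]
brick front top [ 70.5 -26.4  41.8] [70.5 28.5 41.8]
tcp in jig (by fixed cams) [ 23.62756629 -42.95633755 172.83047036] yaw err 0.10142779948209579
```

View pics/w3c.png

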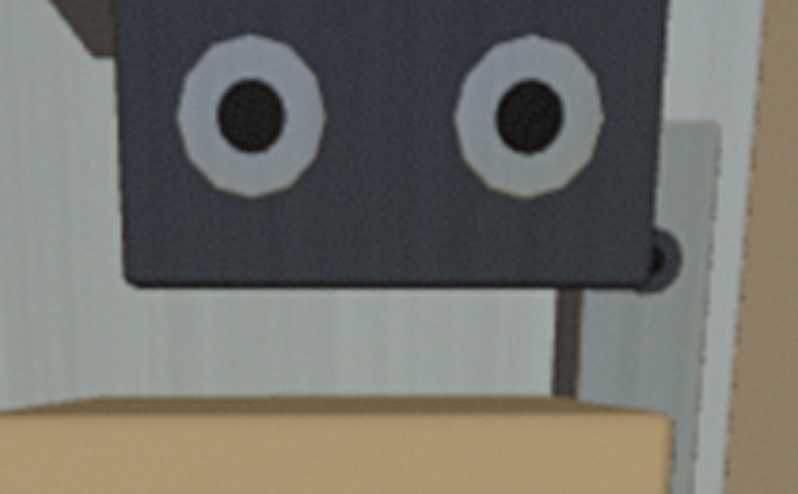

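>>> drive_tool(xyz=[[0,0,10],[0,0,15],[0,0,15],[0,0,8],[0,0,1],[0,0,0]], twist=[[0,0,0],[0,0,0],[0,0,0],[0,0,0],[0,0,0],[0,0,0]], gripper=[0,0,0,0,0,0])

```text
clock: 6.6
eef_pos: [0.55, 0.0794, 0.1234]
eef_rot: [-3.141, -0.0, 1.467]
contact_force: [-0.2, 0.4, -2.3]
opening: 0.056
```

>>> drive_tool(xyz=[[0,0,1],[0,0,1],[0,0,1],[0,0,0]], twist=[[0,0,0],[0,0,0],[0,0,0],[0,0,0]], gripper=[0,0,0,0])

```text
clock: 7.0
eef_pos: [0.5502, 0.0793, 0.121]
eef_rot: [3.141, 0.0, 1.467]
contact_force: [-0.2, -0.0, -1.9]
opening: 0.0557
```

>>> drive_tool(xyz=[[0,0,1],[0,0,1],[0,0,0]], twist=[[0,0,0],[0,0,0],[0,0,0]], gripper=[0,0,0])

```text
clock: 7.3
eef_pos: [0.5501, 0.0793, 0.1187]
eef_rot: [-3.141, 0.0, 1.467]
contact_force: [0.6, 0.5, -2.7]
opening: 0.0559
```

>>> drive_tool(xyz=[[0,0,1],[0,0,0.5],[0,0,0]], twist=[[0,0,0],[0,0,0],[0,0,0]], gripper=[0,0,0])

```text
clock: 7.6
eef_pos: [0.5502, 0.0794, 0.1177]
eef_rot: [3.141, 0.0, 1.467]
contact_force: [-1.1, -1.2, 0.2]
opening: 0.0561
```

>>> drive_tool(xyz=[[0,0,1],[0,0,0],[0,0,0]], twist=[[0,0,0],[0,0,0],[0,0,0]], gripper=[0,0,0])

```text
clock: 7.9
eef_pos: [0.5503, 0.0794, 0.1177]
eef_rot: [3.141, 0.001, 1.467]
contact_force: [-3.7, -1.4, 8.4]
opening: 0.0562
```

Contact with the plate is at TCP z = 0.1177, as expected. Next I slide along tool x (jig +y) under the bush plate.

>>> drive_tool(xyz=[[4,0,-0.3],[6,0,0],[7,0,0],[7,0,0],[7,0,0],[5,0,0],[2,0,0],[0,0,0]], twist=[[0,0,0],[0,0,0],[0,0,0],[0,0,0],[0,0,0],[0,0,0],[0,0,0],[0,0,0]], gripper=[0,0,0,0,0,0,0,0])

```text
clock: 8.7
eef_pos: [0.5553, 0.1164, 0.1178]
eef_rot: [3.139, 0.001, 1.466]
contact_force: [-0.5, -2.4, 5.0]
opening: 0.0561
```

Run:
```python
from plan import *
from cell import *
import pickle
show()
st=sense();c=camera("wrist");pickle.dump((c,st),open("w4.pkl","wb"))
cv2.imwrite("pics/w4.png",c["image"][:,:,::-1])
c=camera("scene");np.savez("scene4.npz",**c);cv2.imwrite("pics/s4.png",cv2.resize(c["image"][110:230,300:440,::-1],None,fx=5,fy=5,interpolation=cv2.INTER_CUBIC))
```

```text
{'clock': 8.7, 'eef_pos': [0.5553, 0.1164, 0.1178], 'eef_rot': [3.1391, 0.0013, 1.4665], 'contact_force': [-0.5212, -2.3725, 5.0483], 'opening': 0.0561}
```

View pics/w4.png

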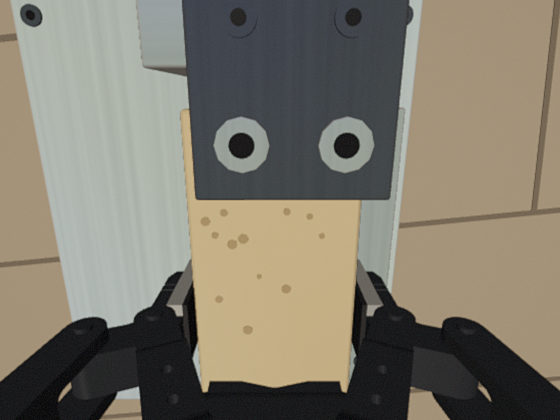

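View pics/s4.png

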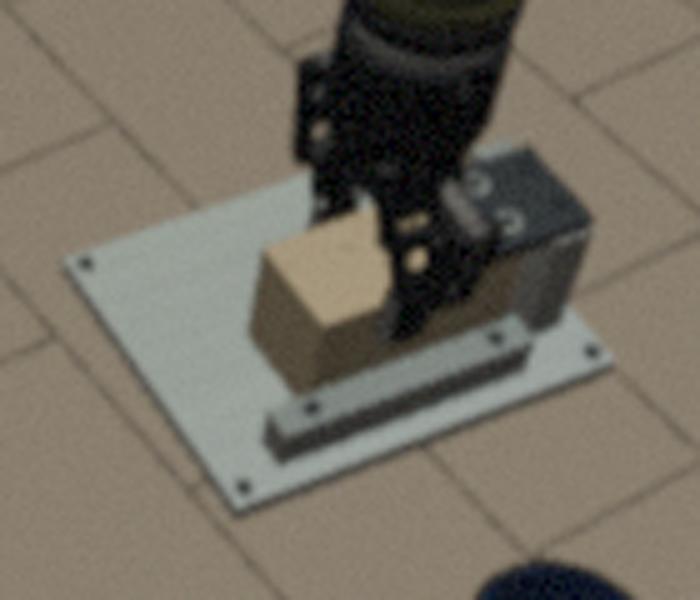

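The brick's front edge is visible at row 110, beside the bush plate, and it is sliding in cleanly. About 10 mm remain to the end stop and about 9 mm to the fence. I creep from here.

>>> drive_tool(xyz=[[2,0,0],[3,0,0],[2,0,0],[1,0,0],[0,0,0]], twist=[[0,0,0],[0,0,0],[0,0,0],[0,0,0],[0,0,0]], gripper=[0,0,0,0,0])

```text
clock: 9.3
eef_pos: [0.5562, 0.1238, 0.1178]
eef_rot: [3.139, 0.002, 1.466]
contact_force: [0.1, -4.6, 6.3]
opening: 0.056
```

>>> drive_tool(xyz=[[1,0,0],[1,0,0],[0,0,0]], twist=[[0,0,0],[0,0,0],[0,0,0]], gripper=[0,0,0])

```text
clock: 9.6
eef_pos: [0.5564, 0.1256, 0.1178]
eef_rot: [3.139, 0.002, 1.466]
contact_force: [0.7, -4.1, 5.7]
opening: 0.0558
```

>>> drive_tool(xyz=[[0,1.5,0],[0,2,0],[0,1.5,0],[0,1,0],[0,0,0]], twist=[[0,0,0],[0,0,0],[0,0,0],[0,0,0],[0,0,0]], gripper=[0,0,0,0,0])

```text
clock: 10.1
eef_pos: [0.5597, 0.1264, 0.1178]
eef_rot: [-3.138, 0.002, 1.467]
contact_force: [-8.4, -3.4, 11.9]
opening: 0.0557
```

>>> drive_tool(xyz=[[0,1,0],[0,0.5,0],[0,0,0]], twist=[[0,0,0],[0,0,0],[0,0,0]], gripper=[0,0,0])

```text
clock: 10.4
eef_pos: [0.561, 0.1266, 0.1178]
eef_rot: [-3.138, 0.002, 1.467]
contact_force: [-9.7, -2.1, 13.8]
opening: 0.0559
```

>>> drive_tool(xyz=[[0,1,0],[0,0,0]], twist=[[0,0,0],[0,0,0]], gripper=[0,0])

```text
clock: 10.6
eef_pos: [0.5618, 0.1268, 0.1178]
eef_rot: [-3.138, 0.002, 1.467]
contact_force: [-9.1, -2.3, 13.2]
opening: 0.0563
```

>>> drive_tool(xyz=[[0,0.5,-0.5],[0,0.5,0],[0,0,0]], twist=[[0,0,0],[0,0,0],[0,0,0]], gripper=[0,0,0])

```text
clock: 10.9
eef_pos: [0.5621, 0.1267, 0.1178]
eef_rot: [-3.136, 0.002, 1.468]
contact_force: [-9.9, -2.2, 13.3]
opening: 0.056
```

>>> drive_tool(xyz=[[0,0.5,0],[0,0.5,0],[0,0,0]], twist=[[0,0,0],[0,0,0],[0,0,0]], gripper=[0,0,0])

```text
clock: 11.2
eef_pos: [0.5623, 0.1268, 0.1179]
eef_rot: [-3.134, 0.003, 1.468]
contact_force: [-13.1, -3.0, 15.7]
opening: 0.0559
```

The brick is on the fence: x has stalled and the force is rising. The tool leans about 0.4°, so I correct that while creeping to the end stop.

>>> drive_tool(xyz=[[0,0,-0.3],[0.5,0,0],[0.5,0,0],[0,0,0]], twist=[[-0.006,0,0],[-0.004,0,0],[0,0,0],[0,0,0]], gripper=[0,0,0,0])

```text
clock: 11.6
eef_pos: [0.5628, 0.1268, 0.1177]
eef_rot: [3.139, 0.003, 1.467]
contact_force: [-10.5, -4.3, 12.5]
opening: 0.056
```

>>> drive_tool(xyz=[[0.5,0,0],[0.5,0,0],[0,0,0]], twist=[[0,0,0],[0,0,0],[0,0,0]], gripper=[0,0,0])

```text
clock: 11.9
eef_pos: [0.5629, 0.1268, 0.1177]
eef_rot: [3.139, 0.005, 1.467]
contact_force: [-11.5, -5.8, 15.3]
opening: 0.0562
```

Run:
```python
from plan import *
from cell import *
import pickle
show()
st=sense();c=camera("wrist");pickle.dump((c,st),open("w5.pkl","wb"))
cv2.imwrite("pics/w5.png",c["image"][:,:,::-1])
c=camera("scene");np.savez("scene5.npz",**c);cv2.imwrite("pics/s5.png",cv2.resize(c["image"][110:230,300:440,::-1],None,fx=5,fy=5,interpolation=cv2.INTER_CUBIC))
c=camera("top");np.savez("top5.npz",**c);cv2.imwrite("pics/t5.png",cv2.resize(c["image"][175:270,115:235,::-1],None,fx=6,fy=6,interpolation=cv2.INTER_CUBIC))
```

```text
{'clock': 11.9, 'eef_pos': [0.5629, 0.1268, 0.1177], 'eef_rot': [3.139, 0.005, 1.467], 'contact_force': [-11.4978, -5.8491, 15.3326], 'opening': 0.0562}
```

View pics/w5.png

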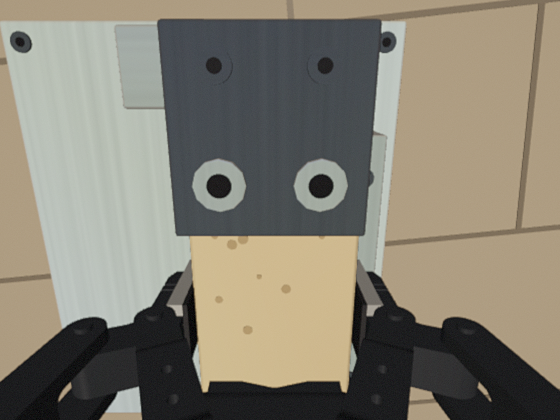

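View pics/s5.png

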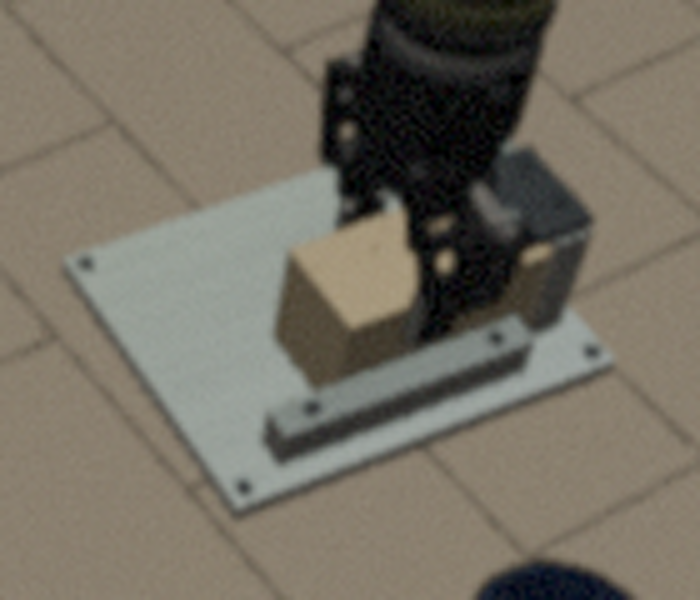

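View pics/t5.png

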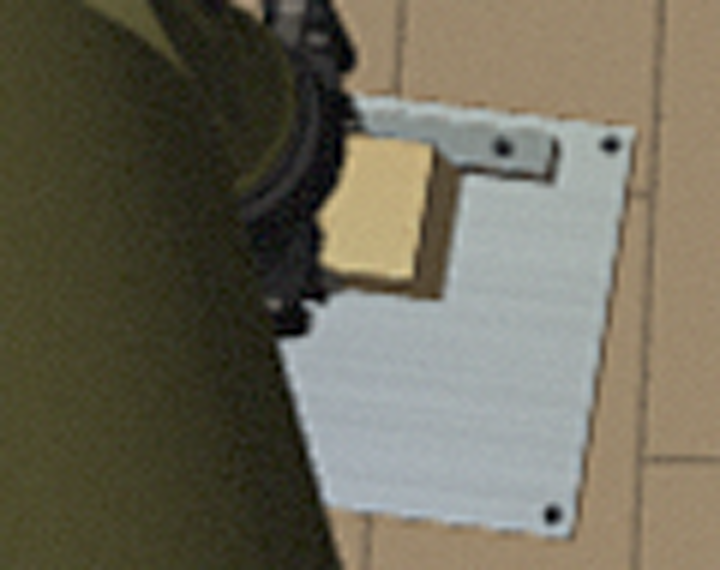

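Run:
```python
from plan import *
import pickle
for f,B in(("w3.pkl",((256,31),(329,31))),("w4.pkl",((241.5,145),(346.5,145))),("w5.pkl",((219,186),(321,186)))):
    c,st=pickle.load(open(f,"rb"));w=wcam(c,st);Rr=R.from_euler("xyz",st["eef_rot"])
    b=[onz(w,p,.091) for p in B];print(f,[Rr.inv().apply(x-st["eef_pos"]).round(4)*1e3 for x in b],"world",np.mean(b,0).round(4),"yaw",np.degrees(np.arctan2(*(b[1]-b[0])[1::-1])))
t=cam("top0");s=cam("scene0")
F=lambda p,k,o:(np.array(p)+.5)/k-.5+o
ft=lambda p:F(p,6,[115,175]);fs=lambda p:F(p,5,[300,110])
# jig pose per camera at z=.012
def pose(H):
    c=H.mean(0); L=np.array([[80,100],[80,-100],[-80,-100],[-80,100]])*1e-3
    h=H[:,:2]-c[:2]; a=np.arctan2((L[:,0]*h[:,1]-L[:,1]*h[:,0]).sum(),(L*h).sum()); return c,a
Ht=np.array([onz(t,ft(p),.012) for p in[(152,87),(611,145),(553,514),(82,455)]])
Hs=np.array([onz(s,F(p,6,[305,130]),.012) for p in [(680,301),(262,464),(73,195),(467,58)]])
for n,H,cm,P in(("top",Ht,t,[ft((432,143)),ft((412,279))]),("scene",Hs,s,[fs((352,330)),fs((289,250))])):
    c,a=pose(H);Q=R.from_euler("z",a).inv();print(n,c,np.degrees(a))
    for p in P: print(" trailing top corner in jig",(Q.apply(onz(cm,p,.076)-c)*1e3).round(1))
for a,b in zip([ft((432,143)),ft((412,279))],[fs((352,330)),fs((289,250))]): print(tri([t,s],[a,b]))
```

```text
w3.pkl [array([97.8, -5.8, 81.8]), array([97.8, 22.1, 81.8])] world [0.5681 0.1768 0.091 ] yaw -5.8929494632228225
w4.pkl [array([61.8, -7.5, 26.7]), array([61.8, 20.3, 26.7])] world [0.5681 0.1772 0.091 ] yaw -6.027588326911997
w5.pkl [array([ 50.7, -14. ,  26.4]), array([50.7, 14. , 26.5])] world [0.5682 0.1771 0.091 ] yaw -6.008883275162289
top [0.53222427 0.12623115 0.012     ] -5.9422956305135575
 trailing top corner in jig [ 59.9 -39.4  64. ]
 trailing top corner in jig [  3.  -40.6  64. ]
scene [0.52896165 0.12626829 0.012     ] -5.930202353206758
 trailing top corner in jig [ 62.1 -40.5  64. ]
 trailing top corner in jig [  5.3 -40.5  64. ]
(array([0.58719009, 0.07999043, 0.07664527]), [np.float64(0.8018745090049711), np.float64(0.8018745090050843)])
(array([0.53075293, 0.08509529, 0.07691193]), [np.float64(0.25231046317665273), np.float64(0.25231046317664574)])
```

Both fixed views put the trailing corners at jig y ≈ -40 and x ≈ 3 and 60, against -40, 3 and 60 at home. So the brick is within about 1 mm. I now level the tool, ease the down-force, and push clearly in y.

>>> drive_tool(xyz=[[0,-0.7,-0.6],[0.7,0,0],[0.7,0,0],[0,0,0]], twist=[[0,0.005,0],[0,0.003,0],[0,0,0],[0,0,0]], gripper=[0,0,0,0])

```text
clock: 12.45
eef_pos: [0.5628, 0.1265, 0.1178]
eef_rot: [3.138, -0.001, 1.466]
contact_force: [-8.9, -7.9, 10.6]
opening: 0.0559
```

>>> drive_tool(xyz=[[0.7,0,0],[0.7,0,0],[0,0,0]], twist=[[0,0,0],[0,0.003,0],[0,0,0]], gripper=[0,0,0])

```text
clock: 12.75
eef_pos: [0.5628, 0.1266, 0.1178]
eef_rot: [3.139, -0.002, 1.466]
contact_force: [-9.8, -10.1, 11.6]
opening: 0.0559
```

>>> drive_tool(xyz=[[1,-0.5,-0.5],[1,0,0],[1,0,0],[1,0,0],[0,0,0]], twist=[[0,0,0],[0,0.001,0],[0,0.001,0],[0,0.001,0],[0,0,0]], gripper=[0,0,0,0,0])

```text
clock: 13.25
eef_pos: [0.5629, 0.1268, 0.1178]
eef_rot: [3.139, 0.001, 1.464]
contact_force: [-9.9, -17.8, 10.9]
opening: 0.0558
```

>>> drive_tool(xyz=[[1,0,0],[1,0,0],[1,0,0],[0,0,0]], twist=[[0,0.001,0],[0,0.001,0],[0,0.001,0],[0,0,0]], gripper=[0,0,0,0])

```text
clock: 13.65
eef_pos: [0.5629, 0.1269, 0.1177]
eef_rot: [3.14, 0.002, 1.463]
contact_force: [-12.3, -22.9, 15.3]
opening: 0.0563
```

y is bearing on the end stop: 23 N, more than friction could hold. Now I firm up the x push and restore the yaw.

>>> drive_tool(xyz=[[0,1,-0.3],[0,1,0],[0,1,0],[0,1,0],[0,0,0]], twist=[[-0.002,0.001,-0.002],[-0.002,0.001,-0.002],[-0.002,0,-0.001],[-0.001,0,0],[0,0,0]], gripper=[0,0,0,0,0])

```text
clock: 14.15
eef_pos: [0.5633, 0.1269, 0.1177]
eef_rot: [-3.141, 0.002, 1.466]
contact_force: [-23.5, -23.7, 24.5]
opening: 0.0563
```

Run:
```python
from plan import *
s=sense();show();print(s["wrist_torque"],s["clock"],np.degrees(s["eef_rot"][2]))
```

```text
{'clock': 14.15, 'eef_pos': [0.5633, 0.1269, 0.1177], 'eef_rot': [-3.1409, 0.0023, 1.4657], 'contact_force': [-23.5115, -23.6786, 24.4905], 'opening': 0.0563}
[-4.61828175  4.94690833 -0.0808294 ] 14.15 83.97736581998903
```

>>> drive_tool(xyz=[[0,0,-0.7],[0,1,-0.3],[0,1,0],[0,0.5,0],[0,0,0],[0,0,0]], twist=[[0,0.001,0],[-0.001,0.001,0],[-0.001,0,0],[0,0,0],[0,0,0],[0,0,0]], gripper=[0,0,0,0,0,0])

```text
clock: 14.75
eef_pos: [0.5636, 0.1267, 0.1177]
eef_rot: [-3.138, 0.001, 1.466]
contact_force: [-28.8, -23.2, 23.7]
opening: 0.0558
```

Run:
```python
from plan import *
from cell import *
import pickle
s=sense();show();print(s["wrist_torque"])
st=sense();c=camera("wrist");pickle.dump((c,st),open("w6.pkl","wb"))
cv2.imwrite("pics/w6.png",cv2.resize(c["image"][100:400,130:430,::-1],None,fx=2,fy=2,interpolation=cv2.INTER_CUBIC))
c=camera("scene");np.savez("scene6.npz",**c);cv2.imwrite("pics/s6.png",cv2.resize(c["image"][130:220,330:430,::-1],None,fx=7,fy=7,interpolation=cv2.INTER_CUBIC)[:600])
c=camera("top");np.savez("top6.npz",**c);cv2.imwrite("pics/t6.png",cv2.resize(c["image"][185:235,155:220,::-1],None,fx=11,fy=11,interpolation=cv2.INTER_CUBIC))
```

```text
{'clock': 14.75, 'eef_pos': [0.5636, 0.1267, 0.1177], 'eef_rot': [-3.138, 0.0014, 1.4658], 'contact_force': [-28.8331, -23.2398, 23.6972], 'opening': 0.0558}
[-4.65582656  5.70965726 -0.33146277]
```

View pics/w6.png

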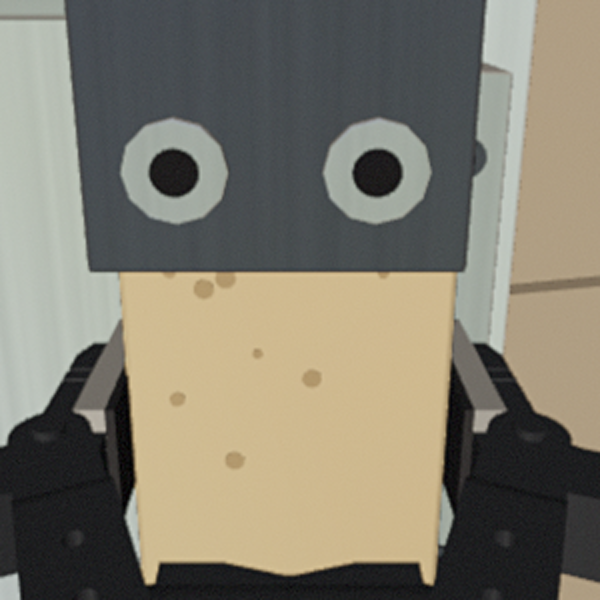

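View pics/s6.png

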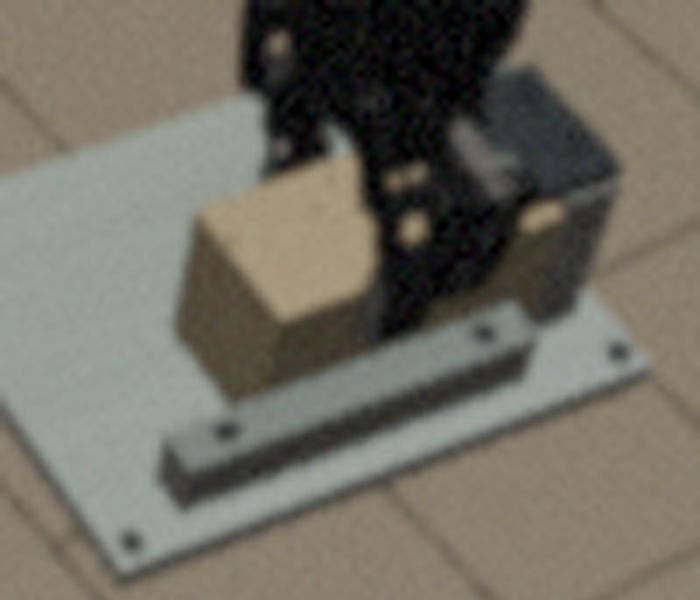

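View pics/t6.png

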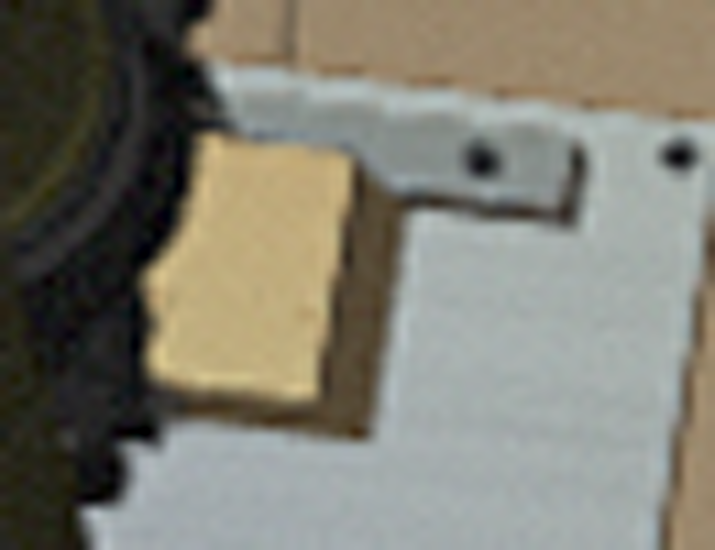

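The corner looks closed: the brick's lower edge meets the fence in the scene and top views. The tool leans about 0.2° under the high x push, so I ease x a little and bring the tool back upright, so that the blank sits flat.

>>> drive_tool(xyz=[[0,-1,0],[0,-1,0],[0,0,0],[0,0,0]], twist=[[-0.001,0,0],[-0.001,0,0],[0,0,0],[0,0,0]], gripper=[0,0,0,0])

```text
clock: 15.3
eef_pos: [0.5631, 0.1268, 0.1177]
eef_rot: [3.14, -0.0, 1.465]
contact_force: [-21.3, -22.8, 19.2]
opening: 0.056
```

Run:
```python
from plan import *
s=sense();show();print(s["wrist_torque"])
```

```text
{'clock': 15.3, 'eef_pos': [0.5631, 0.1268, 0.1177], 'eef_rot': [3.1401, -0.0001, 1.4651], 'contact_force': [-21.346, -22.7986, 19.1715], 'opening': 0.056}
[-4.50324302  5.41027942 -0.14281785]
```

Run:
```python
from plan import *
from cell import *
st=sense();c=camera("wrist");w=wcam(c,st)
cv2.imwrite("pics/w7.png",c["image"][:,:,::-1])
t=camera("top");np.savez("top7.npz",**t);t=cam("top7")
hsv=cv2.cvtColor(t["im"],cv2.COLOR_RGB2HSV)[185:235,155:220]
F=lambda p,k,o:(np.array(p)+.5)/k-.5+o
Q=R.from_euler("z",-5.97,degrees=True).inv();c0=np.array([.5322,.1262,.012])
for n,p,z in(("trail top +x",(356,152),.076),("trail top -x",(320,402),.076),("trail bottom -x",(366,437),.012),("trail bottom +x@fence top",(402,203),.037)):
    print(n,(Q.apply(onz(t,F(p,11,[155,185]),z)-c0)*1e3).round(1))
print({k:np.round(st[k],4).tolist() for k in("clock","eef_pos","eef_rot","contact_force")})
b=[onz(w,p,.091) for p in((217,187),(319,187))];print(R.from_euler("xyz",st["eef_rot"]).inv().apply(np.mean(b,0)-st["eef_pos"])*1e3)
```

```text
trail top +x [ 60.2 -40.1  64. ]
trail top -x [  3.2 -41.5  64. ]
trail bottom -x [  4.8 -38.3   0. ]
trail bottom +x@fence top [ 56.9 -43.2  25. ]
{'clock': 15.3, 'eef_pos': [0.5631, 0.1268, 0.1177], 'eef_rot': [3.1401, -0.0001, 1.4651], 'contact_force': [-21.346, -22.7986, 19.1715]}
[50.34547665 -0.55621259 26.70685465]
```

View pics/w7.png

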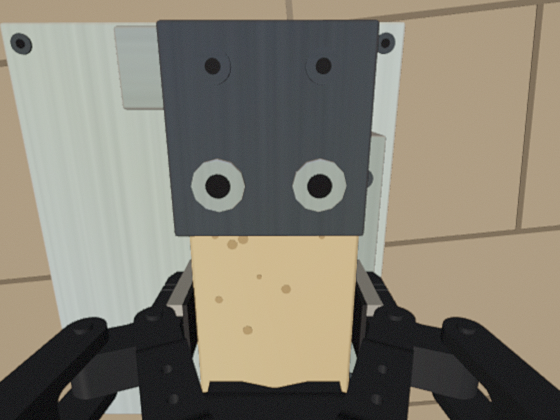

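>>> drive_tool(xyz=[[0,0,0],[0,0,0],[0,0,0],[0,0,0]], twist=[[0,0,-0.002],[0,0,0],[0,0,0],[0,0,0]], gripper=[0,0,0,0])

```text
clock: 15.8
eef_pos: [0.5632, 0.1267, 0.1177]
eef_rot: [3.14, -0.0, 1.466]
contact_force: [-20.8, -22.3, 18.9]
opening: 0.0563
```

>>> drive_tool(xyz=[[0,0,0],[0,0,0],[0,0,0],[0,0,0]], twist=[[0,0,0],[0,0,0],[0,0,0],[0,0,0]], gripper=[0,0,0,0])

```text
clock: 16.2
eef_pos: [0.5631, 0.1267, 0.1177]
eef_rot: [3.14, -0.0, 1.466]
contact_force: [-21.3, -23.0, 18.9]
opening: 0.0562
```

The forces and pose have stayed steady, so I hand the job in.

```bash
python3 -c "
from cell import *
print(sign_off())"
```

```text
the job is handed in; nothing more can be done
None
```

I set the cream blank on the jig base with its end short of the bush plate and slid it in under the plate. It seated on the back fence, then on the end stop. I signed off at 16.2 s with the gripper still holding it in the corner.

**Last readings:**
- **Push:** about 21 N towards the fence, 23 N towards the end stop and 19 N down. Force and pose were steady over the last 0.4 s.
- **Flatness:** the tool was within 0.1° of vertical. Its height was 0.1177 m, the same as at first touch on the plate.
- **Squareness:** tool yaw was 84.0°, against a jig yaw of about 84.0°.
- **Seating:** in the top view the top trailing corners lay at jig x = 60.2 and 3.2 (home 60 and 3) and y = -40.1 and -41.5 (home -40).

**Where checks disagreed or fell short:**
- The two trailing corners differ by 1.4 mm in y, which I put down to corners picked by eye at about 2 mm per pixel.
- The lower corners read from the top view were up to 3 mm off, and the scene view put the blank about 2 mm further in x.
- The wrist camera's view of the bushes put the blank about 0.5 mm short of the end stop, within its calibration.
- That both faces bear rests mainly on the forces. Each push passed what rubbing at friction 0.6 could hold: 13 N against about 11 N at the fence, and 23 N against about 18 N at the end stop. The fence margin is slim.
- The bearing corner under the bush plate is hidden from the cameras.

The arm did not go near the mandrel holder, tin cup, glass chunk or marver paddle, and I saw no sign that they moved.

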